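# Angle the batten past the post into its bay

## Robot

A 6-joint arm with a two-finger parallel gripper is mounted at the origin on a cart in front of the work surface, level with it; the furniture and walls round the work are solid. World frame = base frame: x ahead of the robot, y to its left, z up, the work surface at z = 0. Lengths are in m, angles in rad, forces in N, time in s.
With the tool pointing down it reaches from about 0.35 to 0.725 m from the base axis. Payload 4.3 kg.
Tool frame: the origin (TCP) lies between the finger pads; the fingertips stand finger_overhang ahead of it and the grasp point (between the pads) lies 6 mm ahead of it (finger_overhang is the distance from the TCP to the fingertips, in m); z points along the fingers, y is the line along which they close (so a half turn about z gives the same grasp; the last joint's range is limited). The gripper opens to 85 mm and grips with 20 to 120 N. Pads are 22 mm wide; open, the fingers measure 114 mm over their backs; the gripper's body (76 mm by 85 mm) begins 54 mm behind the grasp point. The pads swing forward as they close: fully open they stand 13 mm farther back than shut.
Start: joints at [1.064, 0.377, 0.081, 1.274, 0, 1.46], TCP at [0.222, 0.53, 0.256] pointing down, gripper open.
Joint ranges: [-2.72, 2.72], [-0.84, 1.66], [-1.02, 1.22], [-1.77, 2.12], [-1.37, 1.28], [-3.14, 3.14]. Speed limits (rad/s): [2.57, 2.57, 3.14, 3.14, 3.14, 3.14].

## Interface

Orientations are given as a rotation vector (axis times angle).
In Python, from cell import * gives the robot as it stands.
- The arm moves only by the tool send_rows, never from a script. Its argument "plan" is a list of rows, each a list of 3 entries, a list of its own where there are three numbers: the opening, from 0 (shut) to 1 (fully open), then the shift along the tool's x, y, z in m, then the turn about the tool's z in rad. A call has 1 to 20 rows; each row is the pose to reach, as a shift and turn from the pose commanded when the call began, along the tool's axes at that moment; what a row does not reach only later rows make up. A row lasts 1/8 s, in which the tool goes at most 62.5 mm and 10.7 degrees, less where a joint would pass 70% of its speed; a pose out of reach is approached as far as the arm can. A call with a gripper value outside its range is refused whole. The fingers move at their own pace and stop on an object; "newtons" is the grip in N (left out, the last holds). Time passes only in rows, so rows that repeat a pose let the fingers close. It gives the time, the measured TCP pose, the force, the opening and the grip force at its end, in the units of the state.
- get_state(): the state, without advancing time (a new reading comes with each control period).
- read_camera(name): name is "scene" or "top" or "wrist"; returns (picture, depth): 384x512x3 uint8, red, green, blue; 384x512 float32, m along the optical axis (not along the pixel's ray), 0 where there is no reading.
- camera_model(name): a dict with "fx", "fy", "cx", "cy" (pixels), "camera_from_world" (4x4, takes a point from world to camera coordinates). Camera axes: x right, y down, z forward; pixel columns grow to the right and rows downward; lengths in m; the calibration is good to about 2 mm. A picture is of the moment at which its call begins: read the wrist's pose just before it. camera_model takes no time and is no camera call; for the wrist camera it gives the pose at the moment of the call.
- finish_job(): hands the job in; it is judged then, once.
Trained networks look in the newest picture that a camera, given by its name, has taken for a name from the list of things; names that differ only in an ending like _2 or _b are one class to them, and where a whole thing is asked for, a point or a joint stands for the part that bears it (a point fixed in the world has none). Each returns a list of dicts, best first, with "confidence" (0 to 1); they miss things now and then, are a little off and sometimes report something else, mostly with a low value. They report only what shows in the picture. A call takes as long as a camera call. They do not tell look-alikes from the thing itself.
- outline_of(camera, thing): "region" (384x512 bool, what is visible of it).
- pinpoint(camera, thing): "centre" ([x, y, z] in m, in world coordinates, good to about 4 mm: a listed point, or the origin of a listed thing).
The state is a dict: "time": time; "qpos": joint angles; "joint_vel": joint speeds; "effort": joint torques, N m; "tool_pos": TCP position; "eef_rot": TCP orientation; "ft_force": force on the tool from outside, world axes, zero at the start; "moment": the same for the moment, N m; "gripper_width": opening from 0.0 (shut) to 1.0 (fully open); "gripper_force": force on a finger pad.
Only numpy, scipy, OpenCV 4.12 (cv2) and the standard library are available. Lean on these libraries where they do the work, as an engineer would, in place of code of your own. Each camera call takes 0.05 s, during which the arm holds its last target. There are 200 camera calls.

## Task

Push the loose wooden batten along the table into the timber bay: its blue end goes in first, past the steel post, and then the plain end is swung in, until the batten lies wholly in the bay, flat against the back rail. Only push it with the fingers, never lift it off the table, and do not disturb the loupe, the jar and the tape roll near by.

Things in the scene. Friction and masses are not known exactly. Their poses are not given: they have to be found in the camera images.
- bay: Fixed U-shaped fence of dark timber on the table, no floor, open toward the robot. Origin on the table at the middle of its mouth; x points into the bay, y along the mouth to the post's side (robot's left), z up. Inside 310 mm long (side walls at y = +155 and -155 mm) and 60 mm deep (back rail's inner face at x = +60 mm; side walls start at x = 0). Walls 18 mm thick, 30 mm high.
- post: Fixed upright steel post with a red cap, 20 mm diameter, 52 mm high, standing about 20 mm in front of the bay's mouth, in its left part (y = +65 to +85 mm in the bay's frame). It leaves too little room for the batten to go in square. Origin at the centre of its foot.
- batten_mid (a point): Centre of the loose wooden batten (260 x 32 x 28 mm, about 0.18 kg), 14 mm above its underside. Its y axis runs along the batten toward the blue end, x across it, z up. It lies on the table in front of the bay, roughly along the mouth and shifted to the right (the bay's -y).
- blue_end (a point): Centre of the end face of the batten's blue painted end (the left one), 130 mm from its centre.
- plain_end (a point): Centre of the end face of the batten's plain end (the right one), 130 mm from its centre.
- eyepiece: Black loupe, 39 mm diameter, 40 mm high, loose bystander in front of the bay on the left. Origin at the centre of its underside.
- jar: Cream jar with red lid, 65 mm diameter, 72 mm high, loose bystander left of the bay. Origin at the centre of its underside.
- tape: Black tape roll, 54 mm diameter, 18 mm high, loose bystander behind the bay. Origin at the centre of its underside.
- batten: The same batten; origin at the centre of its underside, axes as batten_mid.
Not all that is in view belongs to the job. Of the things shaped like the post, the steel one is meant.

How it is judged:
On the way:
1. the blue end is inside the bay, behind the post, while the plain end is still out in front of the mouth (x of blue_end in the frame of bay above 0.005 m and y of blue_end in the frame of post above 0 m and x of plain_end in the frame of bay below -0.015 m), for 0.1 s.
At the end, for the whole second after the job is handed in: The batten lies flat on the table, wholly between the bay's side walls, blue end on the post's side, with both ends within 8 mm of the back rail, at rest (x of each of blue_end, plain_end in the frame of bay above 0.036 m and x of batten_mid in the frame of bay below 0.05 m and y of batten_mid in the frame of bay between -0.03 and 0.03 m and y of blue_end in the frame of bay above 0.09 m and height (world z) of batten_mid below 0.019 m and angle between batten_mid's own z axis and vertical below 0.06 rad and linear speed of batten below 0.01 m/s); the robot touches nothing.
It fails at once if the batten is lifted or tipped off the table (centre more than 8 mm up, or leaning more than 0.2 rad) (height (world z) of batten_mid above 0.022 m or angle between batten_mid's own z axis and vertical above 0.2 rad).
It fails at once if the black loupe is disturbed (moved more than 15 mm) (distance of eyepiece from where it was at the start of the episode above 0.015 m).
It fails at once if the red-lidded jar is disturbed (moved more than 15 mm) (distance of jar from where it was at the start of the episode above 0.015 m).
It fails at once if the black tape roll is disturbed (moved more than 15 mm) (distance of tape from where it was at the start of the episode above 0.015 m).
It also fails if it takes over 64 s, if anything falls off the work surface, if the arm or the gripper's body presses on something with over 40 N, if the wrist force passes 120 N, or if a joint passes its speed limit or range.

## Working session

There is one attempt and no reset: what is moved stays moved. The work goes in short steps, Python scripts to look and compute and a tool call to move; the robot and the scene stay as the last step left them, time stands still between calls to the robot, and variables do not carry over. Pictures are saved under pics/ and viewed, at most 10 in all, crops included, and the job is handed in when it is done.

Besides the shell and the picture viewer there is one more tool, called after "Request:" as name(argument=value, ...) on one line, values as JSON. send_rows: Moves the arm, as the interface text tells. Its arguments: {"type":"object","properties":{"plan":{"type":"array","items":{"type":"array"}},"newtons":{"type":"number"}},"required":["plan"]}

```bash
mkdir -p pics; ls; python3 - <<'E'
from cell import *
import cv2,numpy as np
s=get_state(); print(s)
for n in ["scene","top"]:
    p,d=read_camera(n); cv2.imwrite(f"pics/{n}0.png",p[:,:,::-1])
for t in ["bay","post","batten_mid","blue_end","plain_end","eyepiece","jar","tape"]:
    for c in ["top","scene"]:
        print(t,c,[(np.round(r["centre"],3).tolist(),round(r["confidence"],2)) for r in pinpoint(c,t)][:3])
E
```

```text
pics
{'time': 0.0, 'qpos': array([1.06372647e+00, 3.78079757e-01, 7.96643857e-02, 1.27442055e+00,
       3.67294393e-07, 1.46049476e+00]), 'joint_vel': array([-7.11854168e-04, -7.11598631e-04, -1.25410701e-03,  7.07863981e-05,
        1.34329230e-03,  1.62510133e-04]), 'effort': array([ 1.19836059e-03, -4.63599050e+01,  2.69877684e+01,  2.05833034e-02,
       -8.49507899e-06,  8.06488487e-06]), 'tool_pos': array([0.2219064 , 0.52980809, 0.25536621]), 'eef_rot': array([-6.19039660e-01, -3.07936517e+00,  3.05157094e-03]), 'ft_force': array([-0.01155114,  0.09115918, -0.64884684]), 'moment': array([-0.02881192,  0.02880658,  0.02478253]), 'gripper_force': 0.0, 'gripper_width': 1.001986062345687}
bay top [([0.49, -0.051, 0.015], 0.22)]
bay scene []
post top [([0.728, 0.169, 0.002], 0.67), ([0.434, 0.127, -0.002], 0.58), ([0.557, 0.134, 0.004], 0.56)]
post scene [([0.731, 0.165, -0.0], 0.69), ([0.429, 0.138, 0.001], 0.65), ([0.75, 0.106, 0.001], 0.62)]
batten_mid top [([0.488, -0.055, 0.016], 0.62), ([0.489, 0.081, 0.016], 0.4)]
batten_mid scene [([0.492, -0.048, 0.01], 0.88)]
blue_end top [([0.492, 0.082, 0.017], 0.56)]
blue_end scene [([0.49, 0.081, 0.012], 0.84)]
plain_end top [([0.488, -0.18, 0.014], 0.6)]
plain_end scene [([0.488, -0.174, 0.019], 0.62)]
eyepiece top [([0.469, 0.224, -0.003], 0.5)]
eyepiece scene [([0.471, 0.218, 0.003], 0.96)]
jar top [([0.567, 0.299, -0.003], 0.8)]
jar scene [([0.558, 0.298, 0.001], 0.94)]
tape top [([0.76, 0.013, 0.004], 0.87)]
tape scene [([0.763, 0.015, -0.001], 0.79)]
```

View pics/top0.png

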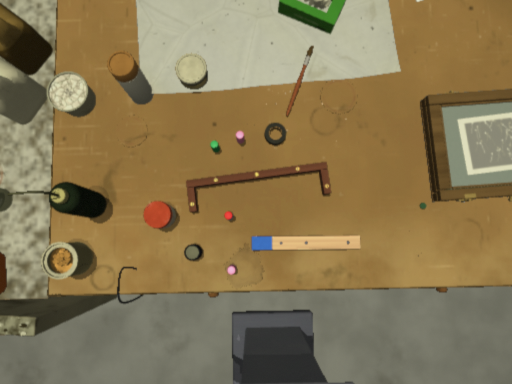

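View pics/scene0.png

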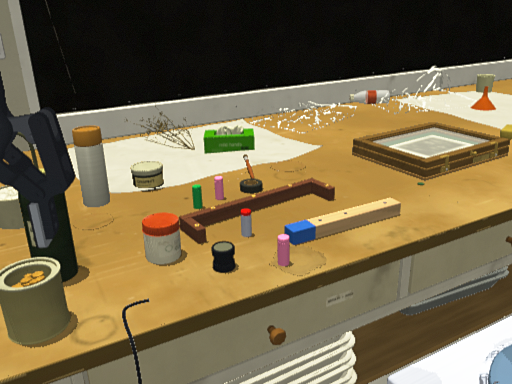

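Top view: four look-alike pegs, pink (232,270), red-capped grey (229,216), pink (240,135) and green (214,146). The red-capped steel one at (229,216), just in front of the bay's mouth, fits. Next I'll confirm it in a crop and measure the bay.

```bash
cat > h.py <<'E'
from cell import *
import cv2,numpy as np
def cloud(n):
    p,d=read_camera(n); m=camera_model(n)
    v,u=np.mgrid[0:384,0:512]
    X=np.stack([(u-m["cx"])*d/m["fx"],(v-m["cy"])*d/m["fy"],d,np.ones_like(d)],-1)
    W=X@np.linalg.inv(m["camera_from_world"]).T
    W[d==0]=np.nan
    return p,W[...,:3]
def px(n,P):
    m=camera_model(n); q=m["camera_from_world"]@np.r_[P,1]
    return q[0]/q[2]*m["fx"]+m["cx"],q[1]/q[2]*m["fy"]+m["cy"]
E
python3 - <<'E'
from h import *
p,W=cloud("scene")
cv2.imwrite("pics/crop.png",cv2.resize(p[170:280,170:350,::-1],None,fx=4,fy=4,interpolation=cv2.INTER_CUBIC))
p,W=cloud("top")
# table height, px scale
print("table z",np.nanmedian(W[150:280,200:400,2]), "px/m",np.array(px("top",[.6,0,0.03]))-px("top",[.5,0,0.03]))
hsv=cv2.cvtColor(p,cv2.COLOR_RGB2HSV)
sub=np.zeros((384,512),bool); sub[158:216,183:335]=True
z=W[...,2]
m=sub&(z>0.015)&(z<0.04)&(p.sum(2)<260)
print(m.sum())
r=cv2.minAreaRect(W[m][:,:2].astype(np.float32)); print("bay rect",r, cv2.boxPoints(r).round(4).tolist())
for nm,(c0,c1,r0,r1) in {"batten":(245,368,230,256)}.items():
    s=np.zeros_like(sub); s[r0:r1,c0:c1]=True; k=s&(z>0.018)
    q=cv2.minAreaRect(W[k][:,:2].astype(np.float32)); print(nm,q,cv2.boxPoints(q).round(4).tolist(),np.nanmedian(z[k]))
for nm,(u,v) in {"post":(229,216),"eye":(193,252),"jar":(157,214),"pink":(232,270)}.items():
    s=np.zeros_like(sub); s[v-20:v+20,u-20:u+20]=True
    k=s&(z>(0.035 if nm!="eye" else .03))&(z<.08); print(nm,np.nanmean(W[k],0).round(4),np.nanmin(W[k],0).round(3),np.nanmax(W[k],0).round(3))
E
```

```text
table z -0.0002606530652076722 px/m [ -1.27059539 -41.71313171]
1435
bay rect ((0.6268903017044067, 0.061392784118652344), (0.07850179076194763, 0.34630218148231506), 6.462919235229492) [[0.5684000253677368, 0.2290000021457672], [0.6074000000953674, -0.11509999632835388], [0.6854000091552734, -0.10620000213384628], [0.646399974822998, 0.2379000037908554]]
batten ((0.4891727864742279, -0.049626946449279785), (0.25853100419044495, 0.03215012699365616), 89.41105651855469) [[0.4717999994754791, -0.17870000004768372], [0.5038999915122986, -0.17910000681877136], [0.506600022315979, 0.0794999971985817], [0.47440001368522644, 0.07980000227689743]] 0.027457103250281112
post [0.5574 0.1339 0.0512] [0.549 0.125 0.044] [0.566 0.144 0.055]
eye [0.4726 0.2211 0.0389] [0.455 0.202 0.031] [0.49  0.241 0.044]
jar [0.5615 0.2944 0.0686] [0.531 0.265 0.035] [0.595 0.327 0.075]
pink [0.4309 0.1291 0.0507] [0.422 0.12  0.037] [0.44  0.139 0.056]
```

View pics/crop.png

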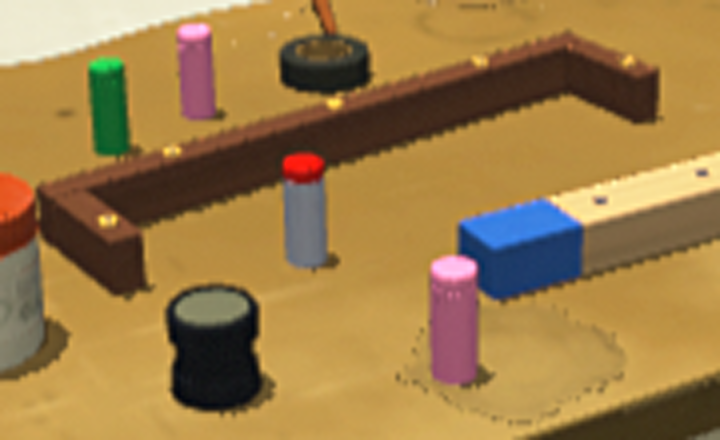

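Confirmed: the capped steel post is the one at (229,216), and its bay-frame position of (-22, +80) mm matches the description. The plan has three parts: push sideways with open fingers to set a lean of about 20°, push along the axis from the plain end, then swing it in.

```bash
cat >> h.py <<'E'
from scipy.spatial.transform import Rotation as R
B0=np.array([.5879,.05695]); PSI=.1128
def w(bx,by): return B0+bx*np.array([np.cos(PSI),np.sin(PSI)])+by*np.array([-np.sin(PSI),np.cos(PSI)])
def b(P):
    d=np.asarray(P)[:2]-B0; return np.array([d@[np.cos(PSI),np.sin(PSI)],d@[-np.sin(PSI),np.cos(PSI)]])
def go(x,y,z,lean=None,along='y'):
    """shift in tool axes and turn so that tool y (or x) lies along the world direction (sin lean, cos lean)"""
    s=get_state(); M=R.from_rotvec(s["eef_rot"]).as_matrix()
    sh=M.T@(np.array([x,y,z])-s["tool_pos"]); t=0
    if lean is not None:
        d=M.T@[np.sin(lean),np.cos(lean),0]
        t=np.arctan2(d[1],d[0])-(np.pi/2 if along=='y' else 0)
        t=(t+np.pi/2)%np.pi-np.pi/2
    return sh.round(4).tolist(),round(float(t),4),"q6",s["qpos"][5].round(3)
E
python3 - <<'E'
from h import *
import cell
print(globals().get("finger_overhang"),[k for k in dir(cell) if not k.startswith('_')])
print(R.from_rotvec(get_state()["eef_rot"]).as_matrix().round(3).tolist())
print(go(.4385,-.038,.10,np.deg2rad(13.5)))
E
```

```text
0.025 ['MotionError', 'camera_model', 'finger_overhang', 'finish_job', 'get_state', 'outline_of', 'pinpoint', 'read_camera']
[[-0.922, 0.386, 0.0], [0.386, 0.922, 0.0], [-0.0, 0.0, -1.0]]
([-0.4191, -0.4406, 0.1563], -0.1612, 'q6', np.float64(1.461))
```

Request:
send_rows(plan=[[1,[-0.419,-0.441,0.05],-0.161],[1,[-0.419,-0.441,0.05],-0.161],[1,[-0.419,-0.441,0.05],-0.161],[1,[-0.419,-0.441,0.05],-0.161],[1,[-0.419,-0.441,0.05],-0.161],[1,[-0.419,-0.441,0.05],-0.161],[1,[-0.419,-0.441,0.05],-0.161],[1,[-0.419,-0.441,0.05],-0.161],[1,[-0.419,-0.441,0.05],-0.161],[1,[-0.419,-0.441,0.05],-0.161],[1,[-0.419,-0.441,0.05],-0.161],[1,[-0.419,-0.441,0.156],-0.161],[1,[-0.419,-0.441,0.156],-0.161],[1,[-0.419,-0.441,0.156],-0.161]])

```text
time: 2.75
tool_pos: [0.4345, -0.0366, 0.0979]
eef_rot: [-0.367, -3.112, -0.002]
ft_force: [-0.2, 0.4, 1.1]
gripper_width: 1.002
gripper_force: 0.0
```

```bash
python3 - <<'E'
from h import *
s=get_state(); print(s["time"],s["tool_pos"],s["ft_force"],s["qpos"].round(2))
print(go(.4385,-.038,.032,np.deg2rad(13.5)))
print(go(.527,-.059,.032,np.deg2rad(13.5)))
E
```

```text
2.75 [ 0.43448598 -0.03655361  0.09785112] [-0.24936231  0.4451582   1.09290562] [-0.23  0.23 -0.56  0.78  0.    0.  ]
([-0.0048, -0.0005, 0.0658], 0.001, 'q6', np.float64(0.005))
([-0.0957, -0.0004, 0.0651], 0.001, 'q6', np.float64(0.005))
```

Request:
send_rows(plan=[[1,[0,0,0.04],0],[1,[0,0,0.066],0],[1,[0,0,0.066],0],[1,[-0.012,0,0.066],0],[1,[-0.018,0,0.066],0],[1,[-0.024,0,0.066],0],[1,[-0.03,0,0.066],0],[1,[-0.036,0,0.066],0],[1,[-0.042,0,0.066],0],[1,[-0.048,0,0.066],0],[1,[-0.054,0,0.066],0],[1,[-0.06,0,0.066],0],[1,[-0.066,0,0.066],0],[1,[-0.072,0,0.066],0],[1,[-0.078,0,0.066],0],[1,[-0.084,0,0.066],0],[1,[-0.09,0,0.066],0],[1,[-0.094,0,0.066],0],[1,[-0.094,0,0.066],0]])

```text
time: 5.12
tool_pos: [0.5304, -0.0605, 0.0344]
eef_rot: [0.37, 3.119, -0.0]
ft_force: [-0.1, -0.7, 0.4]
gripper_width: 0.999
gripper_force: 0.0
```

```bash
cat >> h.py <<'E'
def batten(n="top",show=None):
    """blue/plain end by outline region on top of the batten -> bay frame"""
    p,W=cloud(n)
    if show: cv2.imwrite(show,p[110:290,150:400,::-1].repeat(3,0).repeat(3,1))
    r=outline_of(n,"batten")
    for o in r[:2]:
        k=o["region"]&(W[...,2]>.02)&(W[...,2]<.034)
        q=cv2.boxPoints(cv2.minAreaRect(W[k][:,:2].astype(np.float32)))
        print("conf",round(o["confidence"],2),"corners bay mm",[(1000*b(c)).round(0).tolist() for c in q])
    for t in ["blue_end","plain_end","batten_mid"]:
        for c in ["top","scene"]:
            if c!=n and t=="blue_end": read_camera(c)
            print(t,c,[((1000*b(x["centre"])).round(0).tolist(),round(x["confidence"],2)) for x in pinpoint(c,t)][:1])
E
python3 - <<'E'
from h import *
s=get_state(); print(s["time"],s["tool_pos"],s["ft_force"])
batten(show="pics/a.png")
E
```

```text
5.125 [ 0.530438   -0.06046302  0.03441765] [-0.12351432 -0.66816539  0.43754163]
conf 0.92 corners bay mm [[-57.0, -104.0], [-26.0, -116.0], [14.0, -5.0], [-17.0, 7.0]]
conf 0.69 corners bay mm [[-35.0, 223.0], [16.0, 203.0], [22.0, 218.0], [-29.0, 238.0]]
blue_end top [([-1.0, 2.0], 0.68)]
blue_end scene [([1.0, 1.0], 0.63)]
plain_end top []
plain_end scene [([-91.0, -244.0], 0.75)]
batten_mid top [([-47.0, -121.0], 0.59)]
batten_mid scene [([-41.0, -118.0], 0.61)]
```

View pics/a.png

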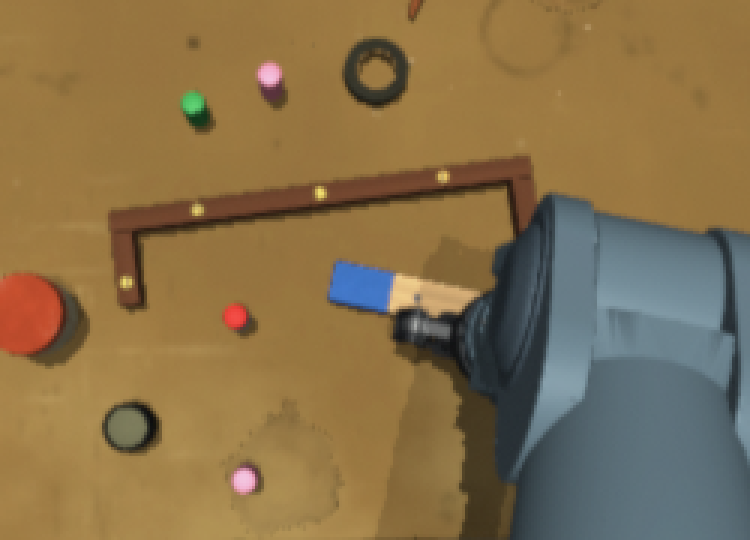

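Sideways push worked: lean 20°, blue end at about (-1, 1) mm in the bay frame, bystanders in place. Now to the plain end.

```bash
python3 - <<'E'
from h import *
L=np.deg2rad(19.8)-PSI
a=np.array([.339,.941]); pl=np.array([-.090,-.243])
for t in (-.033,): 
    P=w(*(pl+t*a)); print(P,np.hypot(*P)); print(go(*P,.115,L,'x'))
E
```

```text
[ 0.51820373 -0.22675105] 0.5656422362882861
([-0.0278, -0.1645, -0.0806], 1.5677, 'q6', np.float64(0.003))
```

Request:
send_rows(plan=[[1,[0.02,0,0],0],[1,[0.02,0,-0.06],0],[0,[0.02,0,-0.08],0.15],[0,[0.0,-0.06,-0.08],0.33],[0,[-0.015,-0.11,-0.08],0.51],[0,[-0.028,-0.1645,-0.08],0.69],[0,[-0.028,-0.1645,-0.08],0.87],[0,[-0.028,-0.1645,-0.08],1.05],[0,[-0.028,-0.1645,-0.08],1.23],[0,[-0.028,-0.1645,-0.08],1.41],[0,[-0.028,-0.1645,-0.08],1.57],[0,[-0.028,-0.1645,-0.08],1.57],[0,[-0.028,-0.1645,-0.08],1.57],[0,[-0.028,-0.1645,-0.08],1.57]])

```text
time: 7.32
tool_pos: [0.5184, -0.2267, 0.1143]
eef_rot: [-2.465, -1.947, -0.0]
ft_force: [0.1, 0.5, 0.3]
gripper_width: 0.0
gripper_force: 0.0
```

```bash
python3 - <<'E'
from h import *
batten()
s=get_state(); print(s["time"],s["tool_pos"],s["gripper_width"],b(s["tool_pos"]))
a=np.array([.339,.941]); pl=np.array([-.090,-.243])
for t in (-.033,.111): print(go(*w(*(pl+t*a)),.035,np.deg2rad(19.8)-PSI,'x'))
E
```

```text
conf 0.71 corners bay mm [[-105.0, -238.0], [-75.0, -249.0], [14.0, -5.0], [-17.0, 6.0]]
conf 0.51 corners bay mm [[0.0, 173.0], [-0.0, -172.0], [78.0, -173.0], [78.0, 173.0]]
blue_end top [([-1.0, 4.0], 0.61)]
blue_end scene [([0.0, -1.0], 0.63)]
plain_end top [([-91.0, -245.0], 0.64)]
plain_end scene [([-92.0, -241.0], 0.74)]
batten_mid top [([-48.0, -124.0], 0.67)]
batten_mid scene [([-43.0, -121.0], 0.79)]
7.775 [ 0.51844213 -0.22676648  0.11431094] 0.00364056809554797 [-0.10095185 -0.27409517]
([-0.0, -0.0002, 0.0793], -0.0022, 'q6', np.float64(1.281))
([0.144, -0.0005, 0.0793], -0.0022, 'q6', np.float64(1.281))
```

Request:
send_rows(plan=[[0,[0,0,0.05],0],[0,[0,0,0.08],0],[0,[0,0,0.08],0],[0,[0.015,0,0.08],0],[0,[0.023,0,0.08],0],[0,[0.031,0,0.08],0],[0,[0.039,0,0.08],0],[0,[0.047,0,0.08],0],[0,[0.055,0,0.08],0],[0,[0.063,0,0.08],0],[0,[0.071,0,0.08],0],[0,[0.079,0,0.08],0],[0,[0.084,0,0.08],0],[0,[0.084,0,0.08],0]])

```text
time: 9.52
tool_pos: [0.5379, -0.1442, 0.0341]
eef_rot: [-2.465, -1.946, -0.001]
ft_force: [-0.2, 0.5, -0.7]
gripper_width: 0.002
gripper_force: 0.0
```

```bash
python3 - <<'E'
from h import *
batten(show="pics/b.png")
s=get_state(); print(s["time"],s["tool_pos"],s["ft_force"],b(s["tool_pos"]))
E
```

```text
conf 0.65 corners bay mm [[-85.0, -178.0], [-54.0, -189.0], [34.0, 56.0], [3.0, 67.0]]
blue_end top [([-99.0, 182.0], 0.59)]
blue_end scene [([20.0, 60.0], 0.86)]
plain_end top [([-71.0, -182.0], 0.92)]
plain_end scene [([-71.0, -183.0], 0.76)]
batten_mid top [([-29.0, -65.0], 0.67)]
batten_mid scene [([-19.0, -62.0], 0.71)]
9.975 [ 0.53794336 -0.14512283  0.03425914] [-0.47043801  0.11667872  0.59587763] [-0.07238467 -0.19516546]
```

View pics/b.png

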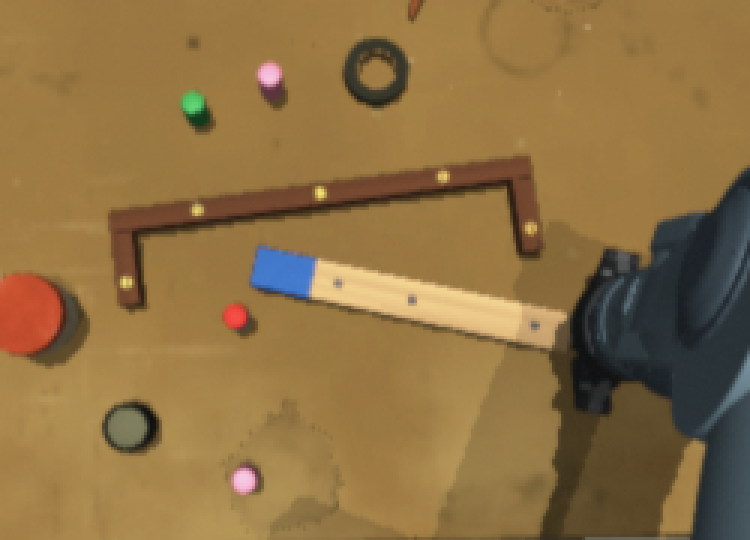

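The batten slides straight, blue end now at (18, 61) mm. I'll push on about 60 mm.

Request:
send_rows(plan=[[0,[0.008,0,0],0],[0,[0.016,0,0],0],[0,[0.024,0,0],0],[0,[0.032,0,0],0],[0,[0.04,0,0],0],[0,[0.048,0,0],0],[0,[0.055,0,0],0],[0,[0.06,0,0],0],[0,[0.06,0,0],0],[0,[0.03,0,0],0],[0,[0.03,0,-0.06],0]])

```text
time: 11.35
tool_pos: [0.5406, -0.116, 0.0905]
eef_rot: [-2.462, -1.937, 0.009]
ft_force: [0.5, 0.1, 0.5]
gripper_width: -0.001
gripper_force: 0.0
```

```bash
python3 - <<'E'
from h import *
batten()
s=get_state(); print(s["time"],s["tool_pos"],s["ft_force"],b(s["tool_pos"]))
E
```

```text
conf 0.87 corners bay mm [[-65.0, -120.0], [-34.0, -131.0], [54.0, 113.0], [23.0, 124.0]]
conf 0.61 corners bay mm [[-32.0, 223.0], [9.0, 204.0], [13.0, 214.0], [-28.0, 233.0]]
blue_end top [([40.0, 121.0], 0.76)]
blue_end scene [([39.0, 116.0], 0.62)]
plain_end top [([-51.0, -126.0], 0.64)]
plain_end scene []
batten_mid top [([-6.0, -6.0], 0.56)]
batten_mid scene [([-4.0, -5.0], 0.83)]
11.8 [ 0.54392254 -0.1154051   0.09299651] [-0.01548759 -0.19041189 -0.42626786] [-0.06309843 -0.16630961]
```

Milestone pose reached: blue end at (39, 118) mm, plain end at x ≈ -50 mm. Now the swing, with the open fingers square to the rail.

```bash
python3 - <<'E'
from h import *
print(go(*w(-.075,-.015),.115,-PSI,'y'),w(-.075,-.015))
E
```

```text
([0.1382, -0.0628, -0.0218], 1.2232, 'q6', np.float64(1.482)) [0.51506505 0.03360326]
```

Request:
send_rows(plan=[[0,[0,0,-0.022],-0.15],[0,[0.0,-0.03,-0.022],-0.33],[1,[0.04,-0.063,-0.022],-0.51],[1,[0.09,-0.063,-0.022],-0.69],[1,[0.138,-0.063,-0.022],-0.87],[1,[0.138,-0.063,-0.022],-1.05],[1,[0.138,-0.063,-0.022],-1.23],[1,[0.138,-0.063,-0.022],-1.41],[1,[0.138,-0.063,-0.022],-1.59],[1,[0.138,-0.063,-0.022],-1.77],[1,[0.138,-0.063,-0.022],-1.918],[1,[0.138,-0.063,-0.022],-1.918],[1,[0.138,-0.063,-0.022],-1.918]])

```text
time: 13.42
tool_pos: [0.5155, 0.0331, 0.1158]
eef_rot: [0.173, -3.136, -0.0]
ft_force: [0.0, -0.2, -0.3]
gripper_width: 1.002
gripper_force: 0.0
```

```bash
python3 - <<'E'
from h import *
s=get_state(); print(s["time"],s["tool_pos"],b(s["tool_pos"]),s["gripper_width"])
print(go(*w(-.075,-.015),.033,-PSI,'y'));print(go(*w(.017,-.015),.033,-PSI,'y'))
E
```

```text
13.425 [0.51547519 0.03308838 0.11582103] [-0.07465042 -0.01555777] 1.00182383721362
([0.0003, 0.0005, 0.0828], -0.0026, 'q6', np.float64(-0.169))
([-0.0917, 0.0008, 0.0827], -0.0026, 'q6', np.float64(-0.169))
```

Request:
send_rows(plan=[[1,[0,0,0.05],0],[1,[0,0,0.082],0],[1,[0,0,0.082],0],[1,[-0.01,0,0.082],0],[1,[-0.017,0,0.082],0],[1,[-0.024,0,0.082],0],[1,[-0.031,0,0.082],0],[1,[-0.038,0,0.082],0],[1,[-0.045,0,0.082],0],[1,[-0.052,0,0.082],0],[1,[-0.059,0,0.082],0],[1,[-0.066,0,0.082],0],[1,[-0.072,0,0.082],0],[1,[-0.077,0,0.082],0],[1,[-0.082,0,0.082],0],[1,[-0.086,0,0.082],0],[1,[-0.09,0,0.082],0],[1,[-0.09,0,0.082],0]])

```text
time: 15.68
tool_pos: [0.6059, 0.0432, 0.0344]
eef_rot: [-0.176, 3.136, 0.0]
ft_force: [-0.4, -0.0, 0.4]
gripper_width: 0.997
gripper_force: 0.0
```

```bash
python3 - <<'E'
from h import *
s=get_state(); print(s["time"],b(s["tool_pos"]),s["ft_force"])
batten(show="pics/c.png")
E
```

```text
15.675 [ 0.0163323  -0.01568419] [-0.40857411 -0.01356275  0.35994904]
blue_end top [([43.0, 131.0], 0.78)]
blue_end scene [([45.0, 133.0], 0.86)]
plain_end top []
plain_end scene [([40.0, -127.0], 0.87)]
batten_mid top []
batten_mid scene [([47.0, 3.0], 0.69)]
```

View pics/c.png

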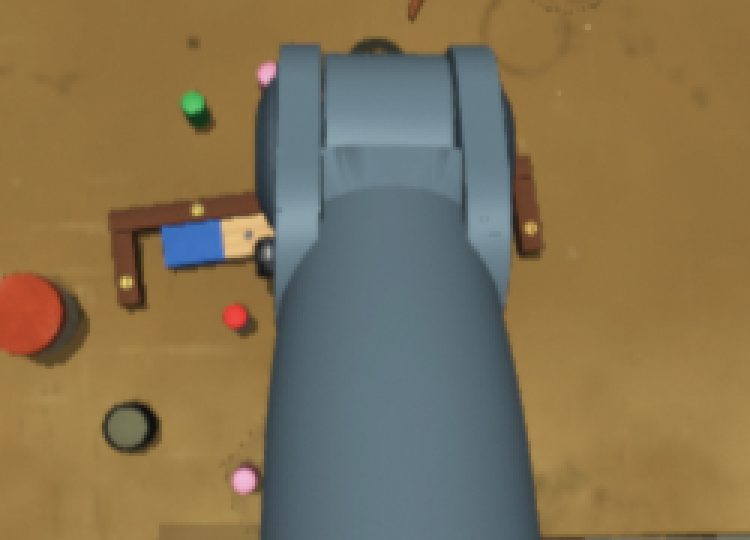

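The batten is in the bay, almost flat on the rail, with no contact force yet. I'll press it a few mm further, then back off and lift.

Request:
send_rows(plan=[[1,[-0.002,0,0],0],[1,[-0.004,0,0],0],[1,[-0.004,0,0],0]])

```text
time: 16.5
tool_pos: [0.6071, 0.0434, 0.0339]
eef_rot: [0.176, -3.132, 0.0]
ft_force: [-5.7, -1.0, 4.4]
gripper_width: 1.001
gripper_force: 2.8
```

Request:
send_rows(plan=[[1,[0.01,0,0],0],[1,[0.025,0,0],0],[1,[0.025,0,-0.06],0],[1,[0.06,0,-0.12],0],[1,[0.12,0,-0.17],0],[1,[0.15,0,-0.17],0],[1,[0.15,0,-0.17],0],[1,[0.15,0.06,-0.17],0],[1,[0.15,0.12,-0.17],0],[1,[0.15,0.18,-0.17],0],[1,[0.15,0.24,-0.17],0],[1,[0.15,0.3,-0.17],0],[1,[0.15,0.3,-0.17],0],[1,[0.15,0.3,-0.17],0]])

```text
time: 18.25
tool_pos: [0.4268, 0.3249, 0.2036]
eef_rot: [0.177, -3.136, 0.001]
ft_force: [0.1, 0.0, -0.6]
gripper_width: 1.0
gripper_force: 0.0
```

```bash
python3 - <<'E'
from h import *
s=get_state(); print(s["time"],s["tool_pos"],s["ft_force"])
batten(show="pics/d.png")
E
```

```text
18.25 [0.42683718 0.32487009 0.20356433] [ 0.05722567  0.00175717 -0.58900029]
conf 0.67 corners bay mm [[28.0, 132.0], [28.0, -128.0], [60.0, -128.0], [60.0, 132.0]]
blue_end top [([42.0, 131.0], 0.61)]
blue_end scene [([44.0, 133.0], 0.72)]
plain_end top [([41.0, -128.0], 0.89)]
plain_end scene [([40.0, -126.0], 0.76)]
batten_mid top [([45.0, -2.0], 0.97)]
batten_mid scene [([45.0, 1.0], 0.9)]
```

View pics/d.png

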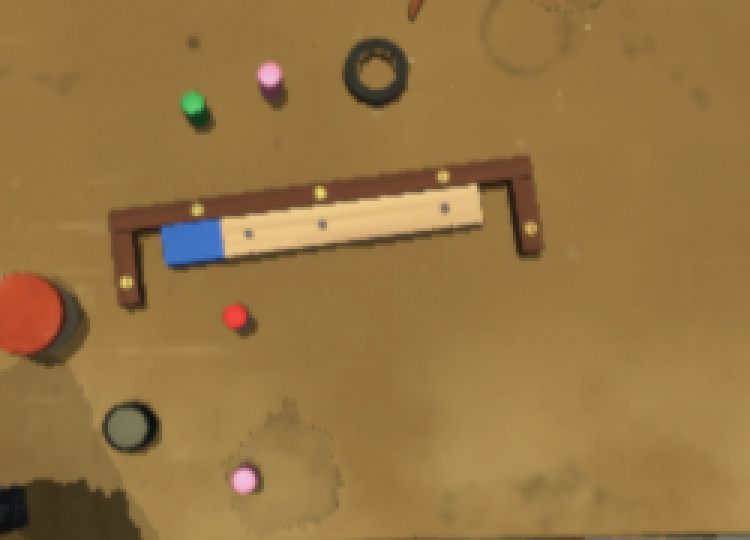

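The batten lies flat against the rail: its corners measure x = 28 to 60 mm and y = -128 to +132 mm. The bystanders have not moved and the arm is clear of everything.

```bash
python3 -c "
from cell import *
print(finish_job())"
```

```text
the job is handed in; nothing more can be done
None
```

The job is handed in at about 19 s: the batten went in blue end first past the steel post and lies flat against the back rail, wholly in the bay, with the loupe, jar and tape roll undisturbed; the hand-in returned no verdict.

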